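Clamp a mallet-head blank with the tab-lock knob

TASK

Set the wooden mallet-head blank down on the bed of the green bench clamp, between the cork pad and the fence, same way up as it lies now and with its length square across the clamp, and let go of it. Then pinch both red tabs of the clamp's knob to unlock it, turn it clockwise until the pad holds the blank snugly against the fence (aim for about 18 N; more than 25 N dents the wood), and let go so that both tabs spring out and lock. Leave the other things on the bench where they are.

Things in the scene. Friction and masses are not known exactly. Their poses are not given: they have to be found in the camera images.
- blank_center (a point): centre of the loose wooden mallet-head blank: a block 110 mm long (its x), 36 mm wide (its y), 64 mm high (its z, up; centre 32 mm above its underside), 0.12 to 0.24 kg, lying on the bench beside the clamp. It goes into the clamp the same way up. Grip it across its 36 mm width near the top: the jaw and fence reach 27 mm up its sides
- clamp: fixed green bench clamp: base plate 130 mm (its x) by 240 mm (its y, from -145 to +95 mm), origin at bench height. Its top, the bed, is 20 mm above the bench. Along its y axis stand: knob (axis at y = -85 mm), green jaw with cork pad (face at y = -10 mm at the start, moves to +y), room for the blank, aluminium fence. The blank's length goes along the clamp's x, centred on x = 0
- bed (a point): point on the bed below the middle of the cork pad's face as it starts; axes as the clamp's. The fence's face lies 46 to 57 mm from it in +y: its setting differs each time and is not given, so the pad travels 10 to 21 mm before the 36 mm wide blank is squeezed. Set the blank down with its centre about 22 mm from this point in +y. Jaw and fence stand 27 mm high above the bed
- knob_grip (a point): point on the knob's vertical axis, 60 mm above the bench, the height at which to pinch the tabs; axes as the clamp's, it does not turn with the knob. A ring of small steel lock pins stands round the axis, 44 mm from it, tops 34 mm above the bench: keep fingertips above it
- knob (a joint): knob angle, rad: 0 at the start, grows clockwise seen from above, to 1.55 at most. At 0 the line through the two tabs lies along the clamp's x; it turns with the knob. Turns only while both tabs are pinched. A pinion drives the jaw to the fence, 18 mm per rad: 0.018 N m of turning moment per newton of clamping, plus under 0.03 N m of friction and to slide the blank
- tab_a (a joint): how far the red tab on the clamp's +x side (at knob angle 0) is pinched in, m: 0 out and locked, free of the pins from 0.003, 0.006 inner stop. Tabs are upright red paddles 24 mm wide, 26 to 78 mm above the bench, outer faces 54 mm apart when out, 42 mm when fully pinched; each spring takes 6 N (out) to 10 N (in)
- tab_b (a joint): the same for the opposite red tab, m. When the tabs are let go their teeth drop into gaps of the pin ring (one every 0.113 rad): the knob gives back up to 0.10 rad or is drawn on by up to 0.03 rad, so locking changes the clamping force by -7 to +2 N
- pad: cork-faced pad, 60 mm wide, 24 mm high, that presses the blank; axes and origin are the clamp's at the start and move with the pad along the clamp's y. It sits on springs of 3.5 N/mm in the green jaw behind it, which the knob drives
- blank: the same wooden blank; this origin lies under its centre, on its underside
- glue: white glue bottle with a yellow band, 62 mm wide, 177 mm high, standing; origin under its centre. Leave it alone
- caster: steel and rubber caster wheel on a plate 85 by 60 mm, 76 mm high; origin under its centre. Leave it alone
- offcut: flat offcut of pale wood, 90 by 45 by 20 mm; origin under its centre. Leave it alone
Mind the look-alikes: they are no part of the job. What is meant by the blank is not turquoise, and is the smaller of those in its own colour.

How it is judged:
On the way, in this order (a step that is already met when the one before it is completed fails the run):
1. the blank stands on the bed between pad and fence, let go (z of blank_center in the frame of clamp between 0.048 and 0.056 m and y of blank_center in the frame of clamp between 0.004 and 0.034 m and x of blank_center in the frame of clamp between -0.03 and 0.03 m and angle between blank_center's own z axis and vertical below 0.1 rad and contact force between the fingers and blank below 0.1 N), for 0.2 s.
2. both tabs are pinched in (value of joint each of tab_a, tab_b above 0.003 m), for 0.1 s.
3. the pad presses the blank against the fence with more than 6 N (contact force between pad and blank above 6 N), for 0.1 s.
At the end, for the whole second after the job is handed in: The blank stands upright on the bed (centre within 30 mm of the clamp's mid-line along x, 4 mm in height, square to the clamp and upright within 0.1 rad), at rest, pressed by the cork pad against the fence with 4 to 25 N; both tabs are out within 1.2 mm (locked) and the knob is still (contact force between pad and blank between 4 and 25 N and value of joint each of tab_a, tab_b below 0.0012 m and z of blank_center in the frame of clamp between 0.048 and 0.056 m and y of blank_center in the frame of clamp between 0.004 and 0.034 m and x of blank_center in the frame of clamp between -0.03 and 0.03 m and angle between blank_center's own z axis and vertical below 0.1 rad and angle between the x axis of blank_center and the x axis of clamp, either way round below 0.1 rad and velocity of joint knob between -0.02 and 0.02 rad/s and linear speed of blank below 0.01 m/s); the robot touches nothing.
It fails at once if the pad presses the blank with more than 25 N (dented) (contact force between pad and blank above 25 N).
It fails at once if the glue bottle is moved by more than 30 mm (distance of glue from where it was at the start of the episode above 0.03 m).
It fails at once if the caster is moved by more than 30 mm (distance of caster from where it was at the start of the episode above 0.03 m).
It fails at once if the offcut is moved by more than 30 mm (distance of offcut from where it was at the start of the episode above 0.03 m).
It also fails if it takes over 61 s, if anything falls off the work surface, if the arm or the gripper's body presses on something with over 40 N, if the wrist force passes 120 N, or if a joint passes its speed limit or range.

ROBOT

A 6-joint arm with a two-finger parallel gripper is mounted at the origin on the work surface. World frame = base frame: x ahead of the robot, y to its left, z up, the work surface at z = 0. Lengths are in m, angles in rad, forces in N, time in s.
With the tool pointing down it reaches from about 0.425 to 0.925 m from the base axis. Payload 12.5 kg.
Tool frame: the origin (TCP) lies midway between the tips of the shut fingers; the grasp point (between the pads) lies 19 mm behind it (arm.pinch_z is the distance from the TCP to the grasp point, in m); z points along the fingers, y is the line along which they close (so a half turn about z gives the same grasp; the last joint's range is limited). The gripper opens to 85 mm and grips with 20 to 120 N. Pads are 22 mm wide; open, the fingers measure 114 mm over their backs; the gripper's body (76 mm by 85 mm) begins 54 mm behind the grasp point. The pads swing forward as they close: fully open they stand 13 mm farther back than shut.
Start: joints at [-1.452, 0.491, 1.559, -0, 1.092, -0.106], TCP at [0.139, -0.609, 0.231] pointing down, gripper open.
Joint ranges: [-3.1, 3.1], [-0.84, 2.19], [0.05, 2.79], [-1.13, 4.28], [0.06, 2.93], [-2.69, 2.69]. Speed limits (rad/s): [2.22, 2.22, 2.79, 3.14, 3.14, 3.14].

INTERFACE

Orientations are given as a unit quaternion [w, x, y, z].
In Python, from workcell import arm gives the robot as it stands.
- The arm moves only by the tool carry_out, never from a script. Its argument "targets" is a list of rows, each a list of 7 numbers: the shift along the tool's x, y, z scaled (see below), then the turn, a rotation vector about the tool's x, y, z scaled (see below), then the closure, from -1 (fully open) to 1 (shut). In form: [[dx, dy, dz, ax, ay, az, hand], ...]. A call has 1 to 20 rows; each row is the pose to reach, as a shift and turn from the pose commanded when the call began, along the tool's axes at that moment, turning the shorter way round; what a row does not reach only later rows make up. The controller multiplies each number of a shift by 1 m and each number of a turn by 180 degrees. A row lasts 1/12 s, in which the tool goes at most 41.7 mm and 7.16 degrees, less where a joint would pass 70% of its speed; a pose out of reach is approached as far as the arm can. A call with a number of a shift or a turn outside -1 to 1 is refused whole. A call with a gripper value outside its range is refused whole. The fingers move at their own pace and stop on an object; "force" is the grip in N (left out, the last holds). Time passes only in rows, so rows that repeat a pose let the fingers close. It gives the time, the measured TCP pose, the force, the opening and the grip force at its end, in the units of the state.
- arm.state(): the state, without advancing time (a new reading comes with each control period).
- arm.read_camera(name): name is "scene" or "top" or "wrist"; returns a dict with "color" (400x640x3 uint8, red, green, blue), "depth" (400x640 float32, m along the optical axis (not along the pixel's ray), 0 where there is no reading), "K" (3x3 intrinsics, pixels), "R" (3x3) and "t" (3): a world point X has camera coordinates R X + t. Camera axes: x right, y down, z forward; pixel columns grow to the right and rows downward; lengths in m; the calibration is good to about 2 mm. A picture is of the moment at which its call begins.
- arm.close_job(): hands the job in; it is judged then, once.
Trained networks look in a picture, given as the dict that the camera call returned (one of the last four; its "shot" number tells which), for a name from the list of things; names that differ only in an ending like _2 or _b are one class to them, and where a whole thing is asked for, a point or a joint stands for the part that bears it (a point fixed in the world has none). Each returns a list of dicts, best first, with "conf" (0 to 1); they miss things now and then, are a little off and sometimes report something else, mostly with a low value. They report only what shows in the picture. A call takes as long as a camera call. They do not tell look-alikes from the thing itself.
- arm.cut_out(picture, name): "mask" (400x640 bool, what is visible of it) and "xy" ([column, row] in pixels, amid what is visible of it).
The state is a dict: "t": time; "q": joint angles; "dq": joint speeds; "effort": joint torques, N m; "ee_pos": TCP position; "orientation": TCP orientation; "wrist_force": force on the tool from outside, world axes, zero at the start; "wrist_torque": the same for the moment, N m; "opening": finger opening in m; "grip_force": force on a finger pad.
Only numpy, scipy, OpenCV 4.12 (cv2) and the standard library are available. Lean on these libraries where they do the work, as an engineer would, in place of code of your own. Each camera call takes 0.05 s, during which the arm holds its last target. There are 200 camera calls.

## Working session

There is one attempt and no reset: what is moved stays moved. The work goes in short steps, Python scripts to look and compute and a tool call to move; the robot and the scene stay as the last step left them, time stands still between calls to the robot, and variables do not carry over. Pictures are saved under pics/ and viewed, at most 10 in all, crops included, and the job is handed in when it is done.

Besides the shell and the picture viewer there is one more tool, called after ">>>" by a JSON object that holds its "api" and its "payload", one argument or row to a line. carry_out: Moves the arm, as the interface text tells. Its arguments: {"type":"object","properties":{"targets":{"type":"array"},"force":{"type":"number"}},"required":["targets"]}

```bash
ls; mkdir -p pics
cat > h.py <<'E'
import numpy as np, cv2
from workcell import arm
def pts(p,mask=None):
    d=p["depth"];v,u=np.nonzero((d>0)&(mask if mask is not None else True))
    z=d[v,u];K=p["K"]
    c=np.stack([(u-K[0,2])/K[0,0]*z,(v-K[1,2])/K[1,1]*z,z],1)
    return (c-p["t"])@p["R"],u,v
def save(p,n): cv2.imwrite(f"pics/{n}.png",p["color"][:,:,::-1])
E
python3 - <<'E'
from h import *
print(arm.state(),arm.pinch_z)
ps={}
for n in("top","scene"):
    p=arm.read_camera(n);save(p,n+"0");ps[n]=p
    for k in("blank","clamp","knob","tab_a","pad","glue","caster","offcut"):
        for r in arm.cut_out(p,k):
            P,u,v=pts(p,r["mask"])
            print(n,k,round(r["conf"],2),np.round(r["xy"]),len(P),np.round(np.median(P,0),3) if len(P) else None,np.round(np.percentile(P,[2,98],axis=0),3).tolist() if len(P) else None)
a=np.vstack([ps["top"]["color"],])
E
```

```text
pics
{'t': 0.0, 'q': array([-1.45161671e+00,  4.91545840e-01,  1.55945877e+00, -1.53243215e-05,
        1.09168338e+00, -1.05627639e-01]), 'dq': array([1.65486339e-03, 1.27713816e-04, 2.28330674e-05, 2.47558722e-03,
       9.20397790e-04, 4.30251352e-05]), 'effort': array([-3.40725739e-03, -6.18457317e+01, -2.61597222e+01, -1.27755702e-04,
        4.11112138e-03, -9.15252684e-06]), 'ee_pos': array([ 0.13929886, -0.60904646,  0.23073305]), 'orientation': array([-5.47607347e-04,  9.93688815e-01,  1.12170579e-01, -1.05082925e-05]), 'wrist_force': array([-0.31627831,  1.13968887,  0.31467494]), 'wrist_torque': array([-0.02939289, -0.01521824, -0.01880453]), 'grip_force': 0.0, 'opening': 0.08515759825334661} 0.0187
top blank 0.86 [225. 220.] 759 [0.468 0.24  0.063] [[0.418, 0.212, 0.01], [0.519, 0.271, 0.069]]
top blank 0.78 [179. 191.] 832 [0.527 0.364 0.063] [[0.482, 0.322, -0.0], [0.576, 0.415, 0.069]]
top blank 0.65 [223. 280.] 1456 [0.303 0.242 0.084] [[0.246, 0.186, 0.015], [0.362, 0.299, 0.089]]
top clamp 0.78 [361. 197.] 4332 [ 0.521 -0.108  0.021] [[0.443, -0.22, 0.003], [0.592, 
[... 1343 characters left out ...]
[259. 190.] 57 [ 0.512 -0.169  0.068] [[0.509, -0.179, 0.056], [0.516, -0.159, 0.078]]
scene tab_a 0.6 [257. 213.] 182 [ 0.56  -0.158  0.053] [[0.544, -0.169, 0.026], [0.569, -0.148, 0.078]]
scene glue 0.72 [256. 192.] 70 [ 0.512 -0.169  0.069] [[0.507, -0.179, 0.056], [0.516, -0.159, 0.078]]
scene glue 0.6 [446. 274.] 1620 [0.71  0.253 0.097] [[0.682, 0.23, 0.007], [0.722, 0.284, 0.163]]
scene glue 0.52 [425. 207.] 764 [0.499 0.237 0.062] [[0.422, 0.21, 0.003], [0.526, 0.273, 0.065]]
scene caster 0.8 [178. 253.] 1193 [ 0.695 -0.307  0.022] [[0.649, -0.351, -0.0], [0.726, -0.283, 0.075]]
scene offcut 0.67 [214. 172.] 511 [ 0.398 -0.333  0.018] [[0.351, -0.368, 0.001], [0.437, -0.301, 0.021]]
```

View pics/top0.png

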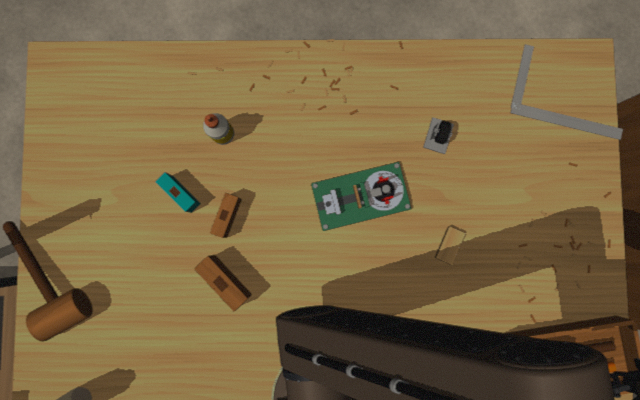

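```bash
cat > m.py <<'E'
from h import *
def rect(P,zlo,zhi):
    q=P[(P[:,2]>zlo)&(P[:,2]<zhi)]
    r=cv2.minAreaRect(q[:,:2].astype(np.float32)); return np.round(r[0],4),np.round(r[1],4),round(r[2],1),len(q)
E
python3 - <<'E'
from m import *
p=arm.read_camera("top")
for r in arm.cut_out(p,"blank"):
    P,u,v=pts(p,r["mask"]); print(rect(P,.055,.1),np.median(p["color"][r["mask"]],0))
P,u,v=pts(p)
# clamp base: green pixels at z~.02
hsv=cv2.cvtColor(p["color"],cv2.COLOR_RGB2HSV)[v,u]
g=(hsv[:,0]>35)&(hsv[:,0]<95)&(hsv[:,1]>60)&(P[:,0]>.4)&(P[:,0]<.65)&(P[:,1]>-.27)&(P[:,1]<.06)
print("green low",rect(P[g],.012,.03)); print("green high",rect(P[g],.04,.06))
red=((hsv[:,0]<8)|(hsv[:,0]>172))&(hsv[:,1]>120)&(P[:,0]>.4)&(P[:,0]<.65)&(P[:,1]>-.27)&(P[:,1]<.06)
print("red top",rect(P[red],.07,.085))
q=P[red&(P[:,2]>.07)];print(np.round(q,3)[::3].tolist())
E
```

```text
(array([0.5276, 0.3667]), array([0.1064, 0.0344]), 45.6, 573) [ 10. 117. 110.]
(array([0.3011, 0.2463]), array([0.1431, 0.0497]), 44.1, 1258) [119.  76.  38.]
(array([0.4684, 0.2449]), array([0.0369, 0.1071]), 70.1, 609) [126.  80.  40.]
(array([0.6834, 0.259 ]), array([0.0484, 0.0613]), 13.9, 140) [86. 71. 52.]
green low (array([ 0.5195, -0.1047]), array([0.1284, 0.2386]), 13.8, 2344)
green high (array([ 0.5213, -0.1112]), array([0.0643, 0.0108]), 13.5, 105)
red top (array([ 0.5336, -0.1623]), array([0.054 , 0.0206]), 11.5, 43)
[[0.562, -0.165, 0.077], [0.559, -0.157, 0.078], [0.559, -0.165, 0.075], [0.557, -0.15, 0.075], [0.557, -0.158, 0.072], [0.556, -0.165, 0.08], [0.554, -0.153, 0.077], [0.552, -0.148, 0.073], [0.514, -0.177, 0.077], [0.511, -0.167, 0.079], [0.511, -0.174, 0.077], [0.509, -0.16, 0.075], [0.509, -0.167, 0.077], [0.507, -0.158, 0.07], [0.507, -0.165, 0.074]]
```

The picture shows the blank, the smaller brown block, at (225,215) and the larger look-alike at (223,280). The turquoise one is at (178,192). On the clamp at (361,197), the fence is on the left (332,203) and the knob on the right (385,190). The rectangle sizes match the given sizes.

```bash
cat > g.py <<'E'
from h import *
from scipy.spatial.transform import Rotation as Ro
def go(x,y,z,yawx,s=None):
    "shift (m) and turn (/180deg) in present tool axes to TCP x,y,z, tool down with tool x at yawx deg"
    s=s or arm.state(); w,a,b,c=s["orientation"]; R=Ro.from_quat([a,b,c,w])
    T=Ro.from_euler("z",yawx,degrees=True)*Ro.from_euler("x",180,degrees=True)
    d=R.inv().apply(np.array([x,y,z])-s["ee_pos"]); r=(R.inv()*T).as_rotvec(degrees=True)/180
    print(np.round(d,4).tolist(),np.round(r,4).tolist(),"dist",round(float(np.linalg.norm(d)),3),"tool x yaw",np.degrees(np.arctan2(*R.as_matrix()[[1,0],0])).round(2))
E
python3 - <<'E'
from g import *
go(.52,-.2,.25,12.88); go(.468,.245,.25,-19.9)
E
```

```text
[0.4623, -0.3141, -0.0187] [0.0, 0.0, -0.0] dist 0.559 tool x yaw 12.88
[0.5108, -0.7595, -0.0187] [0.0, -0.0, 0.1821] dist 0.916 tool x yaw 12.88
```

>>> {"api": "carry_out", "payload": {
  "targets": [
    [0.462,-0.314,-0.019,0,0,0,-1],
    [0.462,-0.314,-0.019,0,0,0,-1],
    [0.462,-0.314,-0.019,0,0,0,-1],
    [0.462,-0.314,-0.019,0,0,0,-1],
    [0.462,-0.314,-0.019,0,0,0,-1],
    [0.462,-0.314,-0.019,0,0,0,-1],
    [0.462,-0.314,-0.019,0,0,0,-1],
    [0.462,-0.314,-0.019,0,0,0,-1],
    [0.462,-0.314,-0.019,0,0,0,-1],
    [0.462,-0.314,-0.019,0,0,0,-1],
    [0.462,-0.314,-0.019,0,0,0,-1],
    [0.462,-0.314,-0.019,0,0,0,-1],
    [0.462,-0.314,-0.019,0,0,0,-1],
    [0.462,-0.314,-0.019,0,0,0,-1],
    [0.462,-0.314,-0.019,0,0,0,-1],
    [0.462,-0.314,-0.019,0,0,0,-1]
  ]
}}

```text
t: 2.33
ee_pos: [0.5201, -0.1994, 0.2502]
orientation: [0.0, 0.994, 0.113, -0.0]
wrist_force: [-0.5, -0.3, 0.3]
opening: 0.0854
grip_force: 0.0
```

Run:
```python
from g import *
from m import rect
print(arm.state()["ee_pos"])
go(.468,.245,.25,-19.9)
for n in("top","wrist"):
    p=arm.read_camera(n); save(p,n+"1")
    P,u,v=pts(p)
    hsv=cv2.cvtColor(p["color"],cv2.COLOR_RGB2HSV)[v,u]
    box=(P[:,0]>.4)&(P[:,0]<.65)&(P[:,1]>-.27)&(P[:,1]<.06)
    g=(hsv[:,0]>35)&(hsv[:,0]<95)&(hsv[:,1]>60)&box
    red=((hsv[:,0]<8)|(hsv[:,0]>172))&(hsv[:,1]>120)&box
    for a,b in((g,(.012,.03)),(g,(.04,.06)),(red,(.07,.085))):
        try: print(n,rect(P[a],*b))
        except Exception as e: print(n,"none")
```

```text
[ 0.5200892  -0.19940651  0.25015627]
[0.0493, -0.4447, 0.0001] [0.0, 0.0001, 0.1828] dist 0.447 tool x yaw 13.01
top (array([ 0.5192, -0.1045]), array([0.129 , 0.2379]), 13.8, 2073)
top (array([ 0.5211, -0.1112]), array([0.0632, 0.0109]), 14.5, 102)
top (array([ 0.5327, -0.1575]), array([0.0536, 0.0217]), 1.9, 34)
wrist (array([ 0.5181, -0.1057]), array([0.1293, 0.2391]), 13.5, 9742)
wrist (array([ 0.5175, -0.1278]), array([0.0619, 0.0615]), 81.1, 602)
wrist (array([ 0.5325, -0.1645]), array([0.0535, 0.0234]), 13.2, 280)
```

>>> {"api": "carry_out", "payload": {
  "targets": [
    [0.049,-0.445,0,0,0,0.183,-1],
    [0.049,-0.445,0,0,0,0.183,-1],
    [0.049,-0.445,0,0,0,0.183,-1],
    [0.049,-0.445,0,0,0,0.183,-1],
    [0.049,-0.445,0,0,0,0.183,-1],
    [0.049,-0.445,0,0,0,0.183,-1],
    [0.049,-0.445,0,0,0,0.183,-1],
    [0.049,-0.445,0,0,0,0.183,-1],
    [0.049,-0.445,0,0,0,0.183,-1],
    [0.049,-0.445,0,0,0,0.183,-1],
    [0.049,-0.445,0,0,0,0.183,-1],
    [0.049,-0.445,0,0,0,0.183,-1],
    [0.049,-0.445,0,0,0,0.183,-1],
    [0.049,-0.445,0,0,0,0.183,-1]
  ]
}}

```text
t: 3.6
ee_pos: [0.4684, 0.2434, 0.2502]
orientation: [0.0, 0.985, -0.174, -0.0]
wrist_force: [0.3, -0.1, 0.5]
opening: 0.0854
grip_force: 0.0
```

Run:
```python
from g import *
from m import rect
p=arm.read_camera("wrist"); save(p,"wrist2")
for r in arm.cut_out(p,"blank"):
    P,u,v=pts(p,r["mask"]); print(r["conf"],r["xy"],rect(P,.058,.1) if (P[:,2]>.058).sum()>5 else len(P))
go(.468,.245,.034,-19.9)
```

```text
0.95 [199.2, 167.3] (array([0.5271, 0.3682]), array([0.1098, 0.0364]), 46.0, 3110)
0.75 [559.4, 50.8] 13570
0.63 [316.7, 177.5] (array([0.4682, 0.2439]), array([0.036 , 0.1086]), 69.5, 2885)
0.57 [353.1, 295.8] (array([0.2995, 0.2459]), array([0.1452, 0.0483]), 43.4, 4662)
[-0.0014, -0.0018, 0.2163] [0.0001, -0.0, -0.0016] dist 0.216 tool x yaw -20.19
```

View pics/wrist2.png

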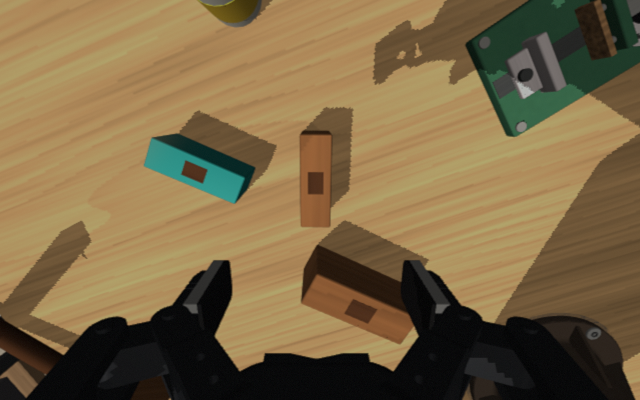

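The blank is under the gripper at (316,178), aligned with the fingers. Both look-alikes are clear of them.

>>> {"api": "carry_out", "payload": {
  "targets": [
    [0,-0.001,0.04,0,0,0.002,-1],
    [0,-0.001,0.08,0,0,0.002,-1],
    [0,-0.001,0.12,0,0,0.002,-1],
    [0,-0.001,0.15,0,0,0.002,-1],
    [0,-0.001,0.18,0,0,0.002,-1],
    [0,-0.001,0.2,0,0,0.002,-1],
    [0,-0.001,0.216,0,0,0.002,-1],
    [0,-0.001,0.216,0,0,0.002,-1],
    [0,-0.001,0.216,0,0,0.002,1],
    [0,-0.001,0.216,0,0,0.002,1],
    [0,-0.001,0.216,0,0,0.002,1],
    [0,-0.001,0.216,0,0,0.002,1],
    [0,-0.001,0.216,0,0,0.002,1],
    [0,-0.001,0.216,0,0,0.002,1],
    [0,-0.001,0.216,0,0,0.002,1],
    [0,-0.001,0.216,0,0,0.002,1],
    [0,-0.001,0.216,0,0,0.002,1]
  ],
  "force": 40
}}

```text
t: 5.12
ee_pos: [0.4691, 0.2454, 0.0354]
orientation: [-0.0, 0.984, -0.177, 0.001]
wrist_force: [-0.8, -3.5, 6.6]
opening: 0.0356
grip_force: 39.9
```

>>> {"api": "carry_out", "payload": {
  "targets": [
    [0,0,-0.02,0,0,0,1],
    [0,0,-0.05,0,0,0,1],
    [0,0,-0.09,0,0,0,1],
    [0,0,-0.12,0,0,0,1],
    [0,0,-0.12,0,0,0,1],
    [0,0,-0.12,0,0,0,1]
  ]
}}

```text
t: 5.62
ee_pos: [0.469, 0.2457, 0.1561]
orientation: [-0.001, 0.984, -0.177, 0.002]
wrist_force: [-0.6, -0.7, -1.9]
opening: 0.0355
grip_force: 40.9
```

Run:
```python
from g import *
go(.5095,-.0697,.154,13.5)
```

```text
[0.1479, 0.2815, 0.0018] [-0.0005, -0.0012, -0.1884] dist 0.318 tool x yaw -20.41
```

>>> {"api": "carry_out", "payload": {
  "targets": [
    [0.148,0.2815,0,0,0,-0.188,1],
    [0.148,0.2815,0,0,0,-0.188,1],
    [0.148,0.2815,0,0,0,-0.188,1],
    [0.148,0.2815,0,0,0,-0.188,1],
    [0.148,0.2815,0,0,0,-0.188,1],
    [0.148,0.2815,0,0,0,-0.188,1],
    [0.148,0.2815,0,0,0,-0.188,1],
    [0.148,0.2815,0,0,0,-0.188,1],
    [0.148,0.2815,0,0,0,-0.188,1],
    [0.148,0.2815,0,0,0,-0.188,1],
    [0.148,0.2815,0,0,0,-0.188,1],
    [0.148,0.2815,0,0,0,-0.188,1]
  ]
}}

```text
t: 6.62
ee_pos: [0.5086, -0.069, 0.1536]
orientation: [-0.0, 0.993, 0.117, -0.001]
wrist_force: [0.3, 0.8, -1.1]
opening: 0.0353
grip_force: 41.0
```

Run:
```python
from g import *
go(.5095,-.0697,.056,13.5)
p=arm.read_camera("wrist"); save(p,"wrist3")
P,u,v=pts(p); 
c,s=np.cos(np.radians(13.5)),np.sin(np.radians(13.5))
x=(P[:,0]-.5123)*c+(P[:,1]+.0814)*s; y=-(P[:,0]-.5123)*s+(P[:,1]+.0814)*c; z=P[:,2]
hsv=cv2.cvtColor(p["color"],cv2.COLOR_RGB2HSV)[v,u]
f=(z>.035)&(z<.052)&(abs(x)<.06)&(abs(y)<.1)
print(np.histogram(y[f],np.arange(-.1,.1,.005)))
b=(z>.08)&(abs(x)<.08)&(abs(y)<.05)
r=cv2.minAreaRect(np.c_[x,y][b&(hsv[:,0]<20)&(hsv[:,1]>100)].astype(np.float32));print(r,np.median(z[b]))
```

```text
[0.0009, 0.001, 0.0976] [-0.0003, 0.0004, -0.0003] dist 0.098 tool x yaw 13.45
(array([  9,  55,  87,  87, 217,  89,   0,   4,   0,   3,   2,   3, 239,
       395, 351,   0,   0,   0,   0,   0,   0,   0,   0,   0,   0,   0,
         0,   0,   1,  33,   0,  10,  38,  36,   4,   0,   0,   0,   0]), array([-1.00000000e-01, -9.50000000e-02, -9.00000000e-02, -8.50000000e-02,
       -8.00000000e-02, -7.50000000e-02, -7.00000000e-02, -6.50000000e-02,
       -6.00000000e-02, -5.50000000e-02, -5.00000000e-02, -4.50000000e-02,
       -4.00000000e-02, -3.50000000e-02, -3.00000000e-02, -2.50000000e-02,
       -2.00000000e-02, -1.50000000e-02, -1.00000000e-02, -5.00000000e-03,
        8.32667268e-17,  5.00000000e-03,  1.00000000e-02,  1.50000000e-02,
        2.00000000e-02,  2.50000000e-02,  3.00000000e-02,  3.50000000e-02,
        4.00000000e-02,  4.50000000e-02,  5.00000000e-02,  5.50000000e-02,
        6.00000000e-02,  6.50000000e-02,  7.00000000e-02,  7.50000000e-02,
        8.00000000e-02,  8.50000000e-02,  9.00000000e-02,  9.50000000e-02]))
((0.005679348483681679, 0.009672477841377258), (0.09371364116668701, 0.08868812024593353), 47.47807312011719) 0.20955183055792148
```

View pics/wrist3.png

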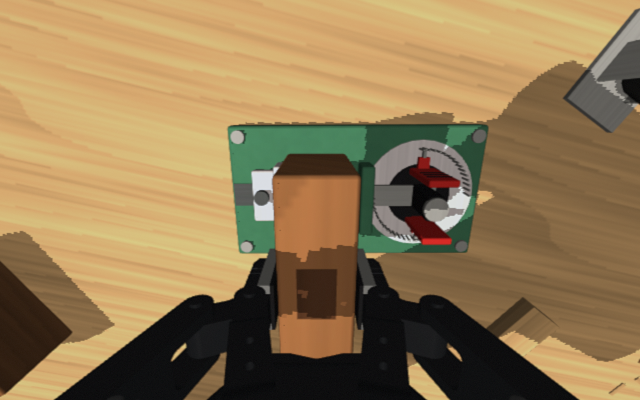

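The blank is in the gripper, square to the clamp. The pad side is at the right (365,200) and the fence at the left (262,195).

>>> {"api": "carry_out", "payload": {
  "targets": [
    [0.001,0.001,0.03,0,0,0,1],
    [0.001,0.001,0.05,0,0,0,1],
    [0.001,0.001,0.065,0,0,0,1],
    [0.001,0.001,0.08,0,0,0,1],
    [0.001,0.001,0.09,0,0,0,1],
    [0.001,0.001,0.095,0,0,0,1],
    [0.001,0.001,0.0975,0,0,0,1],
    [0.001,0.001,0.0975,0,0,0,1],
    [0.001,0.001,0.0975,0,0,0,1]
  ]
}}

```text
t: 7.42
ee_pos: [0.5106, -0.0706, 0.0573]
orientation: [0.0, 0.993, 0.117, 0.0]
wrist_force: [0.3, 0.0, -1.3]
opening: 0.0355
grip_force: 41.0
```

>>> {"api": "carry_out", "payload": {
  "targets": [
    [0,-0.001,0.001,0,0,0,1],
    [0,-0.001,0.002,0,0,0,1],
    [0,-0.001,0.002,0,0,0,1]
  ]
}}

```text
t: 7.67
ee_pos: [0.5103, -0.0698, 0.0555]
orientation: [0.0, 0.993, 0.117, 0.001]
wrist_force: [-1.1, 0.8, 4.7]
opening: 0.0354
grip_force: 41.6
```

>>> {"api": "carry_out", "payload": {
  "targets": [
    [0,0,0,0,0,0,0.2],
    [0,0,0,0,0,0,-0.2],
    [0,0,0,0,0,0,-0.2],
    [0,0,0,0,0,0,-0.2],
    [0,0,0,0,0,0,-0.2],
    [0,0,0,0,0,0,-0.2],
    [0,0,-0.03,0,0,0,-0.2],
    [0,0,-0.07,0,0,0,-0.2],
    [0,0,-0.11,0,0,0,-1],
    [0,0,-0.15,0,0,0,-1],
    [0,0,-0.15,0,0,0,-1],
    [0,0,-0.15,0,0,0,-1]
  ]
}}

```text
t: 8.67
ee_pos: [0.5107, -0.0699, 0.2068]
orientation: [0.001, 0.993, 0.117, 0.002]
wrist_force: [0.4, 1.0, -0.3]
opening: 0.0853
grip_force: 0.0
```

Run:
```python
from g import *
p=arm.read_camera("wrist"); save(p,"wrist4")
P,u,v=pts(p); 
c,s=np.cos(np.radians(13.5)),np.sin(np.radians(13.5))
x=(P[:,0]-.5123)*c+(P[:,1]+.0814)*s; y=-(P[:,0]-.5123)*s+(P[:,1]+.0814)*c; z=P[:,2]
b=(z>.078)&(z<.095)&(abs(x)<.08)&(abs(y)<.045)
print(cv2.minAreaRect(np.c_[x,y][b].astype(np.float32)),np.median(z[b]))
f=(z>.04)&(z<.052)&(abs(x)<.06)&(abs(y)<.1);print(np.histogram(y[f],np.arange(-.05,.08,.005)))
k=(.5321,-.1640)
go(*k,.2,103.5);go(*k,.041,103.5)
```

```text
((0.0001674070954322815, 0.011388086713850498), (0.03609386831521988, 0.1092650443315506), 89.93766784667969) 0.08512170188389756
(array([  0,   0, 174, 271, 250,   2,  69, 261,   1,   5,   5,   5,   5,
         4,   5,   3,   0, 126, 277, 259,  13,   0,   0,   0,   0]), array([-5.00000000e-02, -4.50000000e-02, -4.00000000e-02, -3.50000000e-02,
       -3.00000000e-02, -2.50000000e-02, -2.00000000e-02, -1.50000000e-02,
       -1.00000000e-02, -5.00000000e-03, -2.77555756e-17,  5.00000000e-03,
        1.00000000e-02,  1.50000000e-02,  2.00000000e-02,  2.50000000e-02,
        3.00000000e-02,  3.50000000e-02,  4.00000000e-02,  4.50000000e-02,
        5.00000000e-02,  5.50000000e-02,  6.00000000e-02,  6.50000000e-02,
        7.00000000e-02,  7.50000000e-02]))
[-0.0004, 0.0969, 0.0052] [0.0004, -0.0001, -0.5004] dist 0.097 tool x yaw 13.42
[-0.0005, 0.0968, 0.1642] [0.0004, -0.0001, -0.5004] dist 0.191 tool x yaw 13.42
```

View pics/wrist4.png

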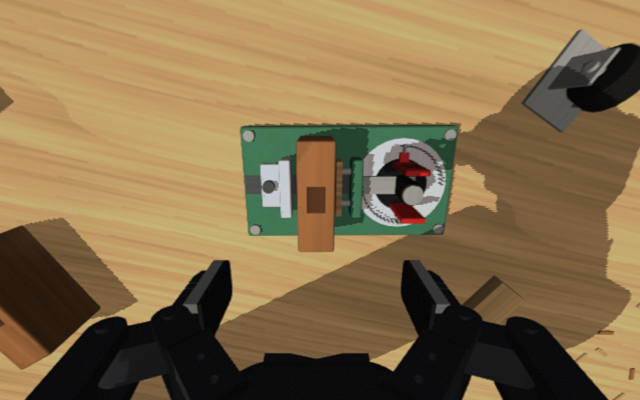

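The blank stands between pad and fence at clamp (0.2, 11.4) mm, square, top at 85 mm. Next is the knob, at (410,190).

>>> {"api": "carry_out", "payload": {
  "targets": [
    [0,0.097,0,0,0,-0.5,-1],
    [0,0.097,0,0,0,-0.5,-1],
    [0,0.097,0,0,0,-0.5,-1],
    [0,0.097,0,0,0,-0.5,-1],
    [0,0.097,0,0,0,-0.5,-1],
    [0,0.097,0,0,0,-0.5,-1],
    [0,0.097,0,0,0,-0.5,-1],
    [0,0.097,0,0,0,-0.5,-1],
    [0,0.097,0,0,0,-0.5,-1],
    [0,0.097,0,0,0,-0.5,-1],
    [0,0.097,0,0,0,-0.5,-1],
    [0,0.097,0,0,0,-0.5,-1],
    [0,0.097,0,0,0,-0.5,-1],
    [0,0.097,0,0,0,-0.5,-1],
    [0,0.097,0,0,0,-0.5,-1]
  ]
}}

```text
t: 9.97
ee_pos: [0.5322, -0.164, 0.2034]
orientation: [-0.001, 0.621, 0.784, -0.0]
wrist_force: [-0.7, -0.3, -0.5]
opening: 0.0854
grip_force: 0.0
```

Run:
```python
from g import *
p=arm.read_camera("wrist"); save(p,"wrist5")
P,u,v=pts(p); 
hsv=cv2.cvtColor(p["color"],cv2.COLOR_RGB2HSV)[v,u]
r=((hsv[:,0]<8)|(hsv[:,0]>172))&(hsv[:,1]>120)&(P[:,2]>.07)&(P[:,2]<.085)&(np.hypot(P[:,0]-.532,P[:,1]+.164)<.05)
print(cv2.minAreaRect(P[r][:,:2].astype(np.float32)))
go(.5321,-.1640,.041,103.5); print(arm.state()["wrist_torque"])
```

```text
((0.5322030782699585, -0.16366541385650635), (0.05324253439903259, 0.023801585659384727), 13.197925567626953)
[-0.0001, 0.0001, 0.1627] [-0.0005, -0.0004, -0.0015] dist 0.163 tool x yaw 103.24
[-0.01460041 -0.01467578 -0.09953573]
```

>>> {"api": "carry_out", "payload": {
  "targets": [
    [0,0,0.04,0,0,0,-1],
    [0,0,0.08,0,0,0,-1],
    [0,0,0.11,0,0,0,-1],
    [0,0,0.135,0,0,0,-1],
    [0,0,0.15,0,0,0,-1],
    [0,0,0.16,0,0,0,-1],
    [0,0,0.16,0,0,0,-1],
    [0,0,0.16,0,0,0,-1],
    [0,0,0.16,0,0,0,1],
    [0,0,0.16,0,0,0,1],
    [0,0,0.16,0,0,0,1],
    [0,0,0.16,0,0,0,1],
    [0,0,0.16,0,0,0,1],
    [0,0,0.16,0,0,0,1],
    [0,0,0.16,0,0,0,1],
    [0,0,0.16,0,0,0,1],
    [0,0,0.16,0,0,0,1],
    [0,0,0.16,0,0,0,1]
  ],
  "force": 50
}}

```text
t: 11.52
ee_pos: [0.5331, -0.1645, 0.0471]
orientation: [0.001, 0.62, 0.785, 0.0]
wrist_force: [-5.5, 1.3, 21.7]
opening: 0.0372
grip_force: 48.2
```

Run:
```python
from g import *
go(.5321,-.1640,.041,103.5); s=arm.state(); print(s["wrist_torque"],s["wrist_force"],s["opening"],s["q"])
```

```text
[0.0007, -0.0009, 0.0061] [0.0006, 0.0006, -0.0004] dist 0.006 tool x yaw 103.42
[0.02786526 1.05808518 0.01252891] [-5.4571203   1.27685777 21.74219137] 0.037189776119413875 [-4.17541083e-01  6.48146791e-01  1.88648730e+00 -5.08897061e-04
  6.04201369e-01 -6.51344477e-01]
```

Run:
```python
from g import *
p=arm.read_camera("wrist"); cv2.imwrite("pics/wrist6.png",p["color"][:,:,::-1])
q=arm.read_camera("scene");cv2.imwrite("pics/scene6.png",cv2.resize(q["color"][130:280,190:350,::-1],None,fx=4,fy=4,interpolation=2))
```

```text
(no output)
```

View pics/wrist6.png

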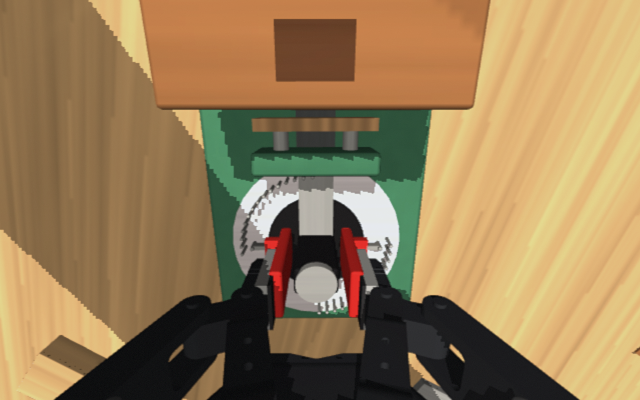

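View pics/scene6.png

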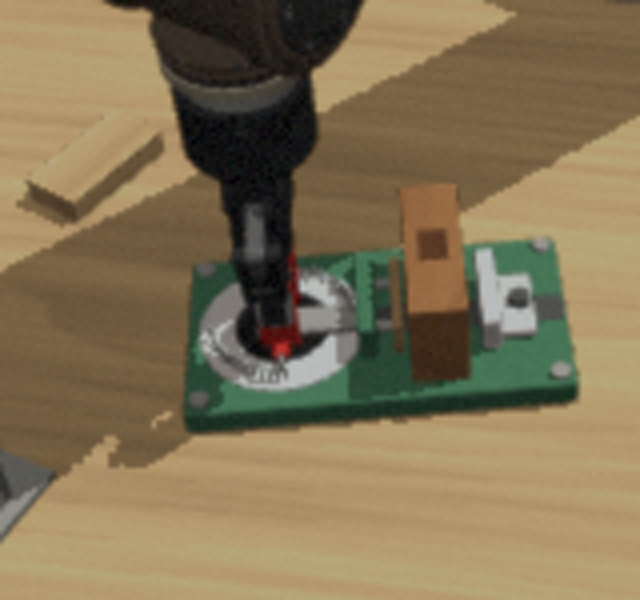

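The picture shows both red tabs at (280,265) and (350,265) pinched between the pads, with the blank undisturbed. I'll ease the vertical load and turn towards contact.

>>> {"api": "carry_out", "payload": {
  "targets": [
    [0,0,-0.003,0,0,0,1],
    [0,0,-0.003,0,0,0,1],
    [0,0,-0.003,0,0,0,1],
    [0,0,-0.003,0,0,0.02,1],
    [0,0,-0.003,0,0,0.04,1],
    [0,0,-0.003,0,0,0.06,1],
    [0,0,-0.003,0,0,0.08,1],
    [0,0,-0.003,0,0,0.1,1],
    [0,0,-0.003,0,0,0.12,1],
    [0,0,-0.003,0,0,0.135,1],
    [0,0,-0.003,0,0,0.15,1],
    [0,0,-0.003,0,0,0.15,1],
    [0,0,-0.003,0,0,0.15,1]
  ],
  "force": 40
}}

```text
t: 12.7
ee_pos: [0.5326, -0.1643, 0.0478]
orientation: [0.0, 0.785, 0.619, -0.0]
wrist_force: [0.3, -3.1, -4.7]
opening: 0.0363
grip_force: 51.7
```

```bash
cat > k.py <<'E'
from g import *
p=arm.read_camera("wrist")
s=arm.state(); print("torque",s["wrist_torque"].round(3),"F",s["wrist_force"].round(2),s["opening"])
go(.5321,-.1640,.045,103.5,s)
P,u,v=pts(p)
c,sn=np.cos(np.radians(13.5)),np.sin(np.radians(13.5))
x=(P[:,0]-.5123)*c+(P[:,1]+.0814)*sn; y=-(P[:,0]-.5123)*sn+(P[:,1]+.0814)*c; z=P[:,2]
b=(z>.08)&(z<.095)&(abs(x)<.08)&(y>-.02)&(y<.045)
if b.sum()>9: print("blank",np.round([y[b].min(),y[b].max()],4))
for lo,hi in((.042,.049),):
    f=(z>lo)&(z<hi)&(abs(x)<.028)&(y>-.05)&(y<.01); h,e=np.histogram(y[f],np.arange(-.05,.011,.002)); print([(round(float(a)*1000),int(n)) for a,n in zip(e,h) if n>8])
E
python3 k.py
```

```text
torque [-0.565 -0.009 -0.03 ] F [ 0.45 -3.41 -4.71] 0.036692909110044414
[0.0001, -0.0006, 0.0028] [0.0, 0.0001, -0.15] dist 0.003 tool x yaw 76.51
blank [-0.0021  0.0344]
[(-30, 338), (-28, 414), (-26, 431), (-24, 433), (-22, 449), (-20, 460), (-18, 84), (-8, 489), (-6, 507), (-4, 514), (-2, 131)]
```

>>> {"api": "carry_out", "payload": {
  "targets": [
    [0,0,0,0,0,0.015,1],
    [0,0,0,0,0,0.03,1],
    [0,0,0,0,0,0.045,1],
    [0,0,0,0,0,0.045,1],
    [0,0,0,0,0,0.045,1],
    [0,0,0,0,0,0.045,1]
  ]
}}

```text
t: 13.25
ee_pos: [0.5326, -0.1642, 0.0478]
orientation: [0.0, 0.827, 0.562, -0.0]
wrist_force: [-0.6, -4.8, -4.1]
opening: 0.0365
grip_force: 51.9
```

```bash
python3 k.py
```

```text
torque [-0.656  0.069 -0.026] F [-0.09 -3.77 -3.1 ] 0.03625801690017353
[-0.0, -0.0005, 0.0029] [0.0, 0.0001, -0.1949] dist 0.003 tool x yaw 68.42
blank [0.0004 0.0369]
[(-28, 251), (-26, 423), (-24, 431), (-22, 429), (-20, 432), (-18, 444), (-16, 170), (-6, 423), (-4, 494), (-2, 505), (0, 268)]
```

>>> {"api": "carry_out", "payload": {
  "targets": [
    [0,0,0,0,0,0.01,1],
    [0,0,0,0,0,0.02,1],
    [0,0,0,0,0,0.02,1],
    [0,0,0,0,0,0.02,1],
    [0,0,0,0,0,0.02,1]
  ]
}}

```text
t: 13.72
ee_pos: [0.5326, -0.1642, 0.0478]
orientation: [0.0, 0.844, 0.536, -0.0]
wrist_force: [-0.3, -5.4, -3.4]
opening: 0.0361
grip_force: 52.0
```

```bash
python3 k.py
```

```text
torque [-0.763  0.149  0.011] F [-1.91 -4.3  -3.22] 0.036317979651636974
[-0.0, -0.0006, 0.0029] [0.0, 0.0001, -0.2151] dist 0.003 tool x yaw 64.79
blank [0.0014 0.0382]
[(-28, 19), (-26, 424), (-24, 419), (-22, 428), (-20, 439), (-18, 436), (-16, 403), (-6, 181), (-4, 488), (-2, 490), (0, 539), (2, 9)]
```

>>> {"api": "carry_out", "payload": {
  "targets": [
    [0,0,0,0,0,0.01,1],
    [0,0,0,0,0,0.02,1],
    [0,0,0,0,0,0.02,1],
    [0,0,0,0,0,0.02,1],
    [0,0,0,0,0,0.02,1]
  ]
}}

```text
t: 14.18
ee_pos: [0.5326, -0.1642, 0.0478]
orientation: [0.0, 0.861, 0.509, -0.0]
wrist_force: [-2.1, -4.8, -3.5]
opening: 0.0365
grip_force: 52.1
```

```bash
python3 k.py
```

```text
torque [-0.791  0.247  0.075] F [-0.83 -4.44 -3.22] 0.03625787374813149
[-0.0001, -0.0005, 0.0028] [-0.0, 0.0, -0.2351] dist 0.003 tool x yaw 61.18
blank [0.0019 0.0387]
[(-26, 229), (-24, 413), (-22, 413), (-20, 420), (-18, 417), (-16, 409), (-14, 215), (-4, 539), (-2, 478), (0, 492), (2, 218)]
```

>>> {"api": "carry_out", "payload": {
  "targets": [
    [0,0,0,0,0,0.01,1],
    [0,0,0,0,0,0.02,1],
    [0,0,0,0,0,0.02,1],
    [0,0,0,0,0,0.02,1],
    [0,0,0,0,0,0.02,1]
  ]
}}

```text
t: 14.65
ee_pos: [0.5326, -0.1641, 0.0478]
orientation: [0.0, 0.876, 0.482, -0.0]
wrist_force: [-1.6, -4.8, -2.3]
opening: 0.0364
grip_force: 52.3
```

```bash
python3 k.py
```

```text
torque [-0.806  0.32   0.105] F [-1.36 -4.69 -1.42] 0.03662240871429581
[-0.0002, -0.0005, 0.0028] [0.0, 0.0, -0.2551] dist 0.003 tool x yaw 57.59
blank [0.0018 0.0391]
[(-24, 460), (-22, 409), (-20, 411), (-18, 397), (-16, 415), (-14, 392), (-12, 15), (-4, 558), (-2, 466), (0, 469), (2, 234)]
```

>>> {"api": "carry_out", "payload": {
  "targets": [
    [0,0,0,0,0,0.01,1],
    [0,0,0,0,0,0.02,1],
    [0,0,0,0,0,0.03,1],
    [0,0,0,0,0,0.03,1],
    [0,0,0,0,0,0.03,1],
    [0,0,0,0,0,0.03,1]
  ]
}}

```text
t: 15.2
ee_pos: [0.5326, -0.1641, 0.0478]
orientation: [0.0, 0.898, 0.44, -0.0]
wrist_force: [-2.6, -5.1, -1.3]
opening: 0.0366
grip_force: 52.4
```

```bash
python3 k.py; python3 -c "
from h import *
for i in range(6):
    arm.read_camera('wrist');print(arm.state()['wrist_torque'].round(3))"
```

```text
torque [-0.788  0.398  0.224] F [-1.58 -3.99 -1.59] 0.0363752312223499
[-0.0002, -0.0005, 0.0028] [-0.0, 0.0, -0.2851] dist 0.003 tool x yaw 52.19
blank [0.0018 0.0388]
[(-24, 160), (-22, 432), (-20, 399), (-18, 391), (-16, 391), (-14, 412), (-12, 299), (-4, 550), (-2, 456), (0, 444), (2, 235)]
[-0.756  0.363  0.209]
[-0.783  0.364  0.186]
[-0.797  0.365  0.204]
[-0.775  0.419  0.214]
[-0.811  0.354  0.24 ]
[-0.777  0.411  0.168]
```

>>> {"api": "carry_out", "payload": {
  "targets": [
    [0,0,0,0,0,0.01,1],
    [0,0,0,0,0,0.02,1],
    [0,0,0,0,0,0.026,1],
    [0,0,0,0,0,0.026,1],
    [0,0,0,0,0,0.026,1],
    [0,0,0,0,0,0.026,1]
  ]
}}

```text
t: 16.05
ee_pos: [0.5326, -0.1641, 0.0478]
orientation: [0.0, 0.915, 0.403, -0.0]
wrist_force: [-1.7, -4.3, -0.9]
opening: 0.0363
grip_force: 52.6
```

```bash
python3 k.py; python3 -c "
from h import *
print(np.mean([(arm.read_camera('wrist'),arm.state()['wrist_torque'])[1] for i in range(6)],0))"
```

```text
torque [-0.766  0.462  0.267] F [-1.79 -4.87 -1.67] 0.03636857370803345
[-0.0003, -0.0004, 0.0028] [0.0, 0.0, -0.3112] dist 0.003 tool x yaw 47.48
blank [0.0016 0.0391]
[(-22, 336), (-20, 411), (-18, 390), (-16, 402), (-14, 399), (-12, 377), (-10, 171), (-4, 576), (-2, 433), (0, 450), (2, 250)]
[-0.73613044  0.45327779  0.31468895]
```

Clamping is now about 16–18 N. Letting go.

>>> {"api": "carry_out", "payload": {
  "targets": [
    [0,0,0,0,0,0,-1],
    [0,0,0,0,0,0,-1],
    [0,0,0,0,0,0,-1],
    [0,0,0,0,0,0,-1],
    [0,0,0,0,0,0,-1],
    [0,0,0,0,0,0,-1],
    [0,0,0,0,0,0,-1],
    [0,0,0,0,0,0,-1],
    [0,0,-0.02,0,0,0,-1],
    [0,0,-0.05,0,0,0,-1],
    [0,0,-0.09,0,0,0,-1],
    [0,0,-0.13,0,0,0,-1],
    [0,0,-0.16,0,0,0,-1],
    [0,0,-0.16,0,0,0,-1],
    [0,0,-0.16,0,0,0,-1]
  ]
}}

```text
t: 17.65
ee_pos: [0.533, -0.1642, 0.2093]
orientation: [0.001, 0.916, 0.402, 0.001]
wrist_force: [0.0, 0.3, -0.4]
opening: 0.0856
grip_force: 0.0
```

```bash
python3 k.py
python3 - <<'E'
from g import *
p=arm.read_camera("wrist"); save(p,"wrist7")
P,u,v=pts(p); 
hsv=cv2.cvtColor(p["color"],cv2.COLOR_RGB2HSV)[v,u]
r=((hsv[:,0]<8)|(hsv[:,0]>172))&(hsv[:,1]>120)&(P[:,2]>.07)&(P[:,2]<.085)&(np.hypot(P[:,0]-.532,P[:,1]+.164)<.05)
print(cv2.minAreaRect(P[r][:,:2].astype(np.float32)))
E
```

```text
torque [0.047 0.063 0.036] F [-0.14 -0.24 -1.12] 0.0855443344770321
[-0.0002, -0.0003, 0.1628] [0.0002, 0.0, -0.3115] dist 0.163 tool x yaw 47.44
blank [0.002  0.0386]
[(-24, 32), (-22, 100), (-20, 94), (-18, 96), (-16, 93), (-14, 90), (-12, 76), (-4, 118), (-2, 110), (0, 104), (2, 37)]
((0.53275465965271, -0.16396789252758026), (0.023266229778528214, 0.053895823657512665), 52.55194854736328)
```

View pics/wrist7.png

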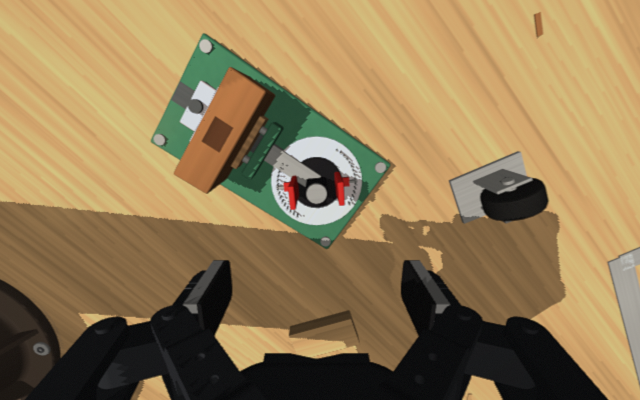

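Tabs are out, at 53.9 mm across, and the knob sits at about 0.90 rad, for roughly 11 N of clamping. The blank (225,130) is square against the fence, and the arm is clear of everything.

```bash
python3 -c "
from workcell import arm
print(arm.close_job())"
```

```text
the job is handed in; nothing more can be done
None
```

The job is handed in, with no verdict shown: the blank is clamped square against the fence at an estimated 11 N (under the 18 N aim, since the knob gave back a little on locking, but within 4–25 N), both tabs are out and locked, and the arm is clear.

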